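Lay the lab instruments in the instrument rest

ROBOT

A 7-joint arm with a two-finger parallel gripper is mounted at the origin on the work surface. World frame = base frame: x ahead of the robot, y to its left, z up, the work surface at z = 0. Lengths are in mm, angles in rad, forces in N, time in s.
With the tool pointing down it reaches from about 400 to 900 mm from the base axis. Payload 5.5 kg.
Tool frame: the origin (TCP) lies at the very end of the fingers, on their centre line; the grasp point (between the pads) lies 19 mm behind it (robot.hold_point_z is the distance from the TCP to the grasp point, in mm); z points along the fingers, y is the direction in which the jaws open and shut (so a half turn about z gives the same grasp; the last joint's range is limited). The gripper opens to 85 mm and grips with 20 to 120 N. Pads are 22 mm wide; open, the fingers measure 114 mm over their backs; the gripper's body (76 mm by 85 mm) begins 54 mm behind the grasp point. The pads swing forward as they close: fully open they stand 13 mm farther back than shut.
Start: joints at [1.599, 0.501, -0.427, 1.55, 0.221, 1.138, -0.21], TCP at [151.255, -632.156, 231.31] pointing down, gripper open.
Joint ranges: [-2.88, 2.88], [-0.31, 2.03], [-1.54, 1.56], [0.2, 2.42], [-1.41, 4.55], [0.19, 2.02], [-2.57, 2.57]. Speed limits (rad/s): [2.57, 2.57, 3.14, 3.14, 3.14, 3.14, 3.14].

INTERFACE

Orientations are given as a unit quaternion [w, x, y, z].
In Python, from workcell import robot, imaging, ticket gives the robot as it stands.
- The arm moves only by the tool arm_command, never from a script. Its argument "deltas" is a list that holds one entry, the list of rows, each a list of 5 numbers: the opening, from 0 (shut) to 1 (fully open), then the shift along the tool's x, y, z in m, then the turn about the tool's z in rad. A call has 1 to 8 rows; each row shifts and turns the commanded pose from where the row before left it, along the tool's axes as they then stand; what a row does not reach is not made up. A row lasts 1/10 s, in which the tool goes at most 50 mm and 8.59 degrees, less where a joint would pass 70% of its speed; a pose out of reach is approached as far as the arm can. A call is refused whole if a number of a shift passes 0.05 or a number of a turn 0.15, either way. A call with a gripper value outside its range is refused whole. The fingers move at their own pace and stop on an object; the grip force is fixed at half the most. Time passes only in rows, so rows that do not move let the fingers close. It gives the time, the measured TCP pose, the force and the opening at its end, in the units of the state.
- robot.sense(): the state, without advancing time (a new reading comes with each control period).
- imaging.grab_frame(name): name is "scene" or "top" or "wrist"; returns the picture (384x512x3 uint8, red, green, blue); there is no depth.
- imaging.camera_info(name): a dict with "mtx" (3x3 intrinsics, pixels), "R" (3x3) and "t" (3): a world point X has camera coordinates R X + t; the wrist camera has in their place "tool_from_camera" (4x4, takes a point from camera to tool coordinates, whose origin is the TCP and whose axes are the flange's). Camera axes: x right, y down, z forward; pixel columns grow to the right and rows downward; lengths in mm; the calibration is good to about 2 mm. A picture is of the moment at which its call begins: read the wrist's pose just before it. camera_info takes no time and is no camera call.
- ticket.hand_in(): hands the job in, once; it reports no verdict.
The state is a dict: "t": time; "joints": joint angles; "qd": joint speeds; "joint_efforts": joint torques, N m; "tcp_pos": TCP position; "eef_rot": TCP orientation; "wrist_force": force on the tool from outside, world axes, zero at the start; "moment": the same for the moment, N m; "width": opening from 0.0 (shut) to 1.0 (fully open).
Only numpy, scipy, OpenCV 4.12 (cv2) and the standard library are available. Lean on these libraries where they do the work, as an engineer would, in place of code of your own. Each camera call takes 0.05 s, during which the arm holds its last target. There are 200 camera calls.

TASK

Tidy the three lab instruments onto the wooden rest: lay each one flat in the lane whose coloured plaque matches its handle, down in the notches of both ribs and centred along the lane, with its handle at the plaque end and its top side up. Set them down rather than dropping them, and leave the glassware and the other things on the bench where they stand.

Things in the scene. Friction and masses are not known exactly. Their poses are not given: they have to be found in the camera images.
- rack: Fixed wooden rest, board 210 (x) x 172 (y) x 6 mm, origin under its centre. Two ribs 10 mm thick stand across it at x = -60 and +60; in each, three notches at y = -52, 0, 52, 24 mm wide, floor 22 mm and tooth tops 36 mm above the bench. Facing notches form a lane along x; between the ribs it is open down to the board. Coloured plaques mark the lanes at the -x end, the robot's side.
- tab_red: Fixed red plaque, 30 (x) x 34 (y) x 3 mm, on the rest's board marking one lane and its handle end, for the spatula; which lane varies. Origin: centre of its underside, 6 mm above the bench; axes as the rest's. The lane's middle (half-way between the ribs) is at x = +88 mm, y = 0 from here; its notch floors are 16 mm above this origin.
- tab_blue: Fixed blue plaque, 30 (x) x 34 (y) x 3 mm, on the rest's board marking one lane and its handle end, for the scoop; which lane varies. Origin: centre of its underside, 6 mm above the bench; axes as the rest's. The lane's middle (half-way between the ribs) is at x = +88 mm, y = 0 from here; its notch floors are 16 mm above this origin.
- tab_yellow: Fixed yellow plaque, 30 (x) x 34 (y) x 3 mm, on the rest's board marking one lane and its handle end, for the fork; which lane varies. Origin: centre of its underside, 6 mm above the bench; axes as the rest's. The lane's middle (half-way between the ribs) is at x = +88 mm, y = 0 from here; its notch floors are 16 mm above this origin.
- spatula: Spatula with a red handle, 190 mm long, loose, 55-112 g. Origin mid-length on the level underside, +x to the steel end. red handle 14 wide, 13 high, x = -95 to 0; shank 8 wide, 6 high to x = 55; a flat blade 17 mm wide and 3 mm thick to x = 95. Balances near x = -18. Starts level on the rest's teeth (underside 36 mm above the bench), slantwise, handle roughly to the robot, barring the lanes.
- spatula_tip (a point): The steel end of the spatula: 95 mm from its origin along its +x, 2 mm above its underside.
- scoop: Scoop with a blue handle, 190 mm long, loose, 55-112 g. Origin mid-length on the level underside, +x to the steel end. blue handle 14 wide, 13 high, x = -95 to 0; shank 8 wide, 6 high to x = 55; a shallow trough 19 mm wide and 10 mm high to x = 95. Balances near x = -18. Starts flat on the bench left or right of the rest, +x within 1.7 rad of world x.
- scoop_tip (a point): The steel end of the scoop: 95 mm from its origin along its +x, 2 mm above its underside.
- fork: Two-pronged fork with a yellow handle, 190 mm long, loose, 55-112 g. Origin mid-length on the level underside, +x to the steel end. yellow handle 14 wide, 13 high, x = -95 to 0; shank 8 wide, 6 high to x = 55; two prongs, 19 mm wide over all and 5 mm high to x = 95. Balances near x = -18. Starts flat on the bench on the other side of the rest from the scoop, +x within 1.7 rad of world x.
- fork_tip (a point): The steel end of the fork: 95 mm from its origin along its +x, 2 mm above its underside.
- beaker: Glass beaker, 48 mm across and 75 mm high, standing loose beside the scoop's steel end. Origin: centre of its foot. Leave it alone.
- stopper: Dark rubber stopper, 30 mm across and 26 mm high, standing loose near the end of the scoop's handle. Origin: centre of its foot. Leave it alone.
- cylinder: Glass measuring cylinder, 32 mm across on a blue foot 52 mm across, 158 mm high, standing loose beside the fork's steel end. Origin: centre of its foot. Leave it alone.
- weight: Brass weight with a knob, 28 mm across and 40 mm high, standing loose near the end of the fork's handle. Origin: centre of its foot. Leave it alone.
- dish: White porcelain dish, 72 mm across and 30 mm high, loose, beyond the rest's far (+x) end. Origin: centre of its foot. Leave it alone.
- bottle: Amber bottle with a black cap, 48 mm across and 90 mm high, loose, beyond the rest's far (+x) end. Origin: centre of its foot. Leave it alone.
Things that resemble listed ones, but are neither listed nor needed, are in the scene too. Of the things that look like the fork, the largest one is meant.

How it is judged:
By the outcome, as a careful person would: the job done as asked, in the order asked, and still so for the second after the job is handed in, with the robot touching nothing.
It also fails if it takes over 72 s, if anything falls off the work surface, if the arm or the gripper's body presses on something with over 40 N, if the wrist force passes 120 N, or if a joint passes its speed limit or range.

## Working session

There is one attempt and no reset: what is moved stays moved. The work goes in short steps, Python scripts to look and compute and a tool call to move; the robot and the scene stay as the last step left them, time stands still between calls to the robot, and variables do not carry over. Pictures are saved under pics/ and viewed, about 8 in all and at most 12, crops included, and the job is handed in when it is done.

Besides the shell and the picture viewer there is one more tool, called after "Emit:" in YAML: its name, and indented under it one key for each argument. arm_command: Moves the arm, as the interface text tells. Its arguments: {"type":"object","properties":{"deltas":{"type":"array"}},"required":["deltas"]}

```bash
ls; mkdir -p pics; python3 - <<'E'
from workcell import robot, imaging, ticket
import cv2
s=robot.sense();print(s)
for n in("top","scene"):
    cv2.imwrite(f"pics/{n}0.png",cv2.resize(imaging.grab_frame(n)[:,:,::-1],(800,600),interpolation=cv2.INTER_CUBIC))
    print(imaging.camera_info(n))
print(imaging.camera_info("wrist"))
E
```

```text
pics
{'t': 0.0, 'joints': array([ 1.59919799,  0.50185518, -0.42678768,  1.55147635,  0.22082498,
        1.13828162, -0.21030201]), 'qd': array([-0.0003224 , -0.00017789,  0.00054869,  0.00096776,  0.00170348,
       -0.00036364, -0.0019762 ]), 'joint_efforts': array([ 1.48655126e-03, -5.69529963e+01, -5.81633583e+00, -2.80947608e+01,
        1.04941113e-02,  1.17459364e-02,  2.78411517e-05]), 'tcp_pos': array([ 151.00632881, -631.49477608,  230.24347555]), 'eef_rot': array([-9.74705985e-04,  9.93112317e-01,  1.17162139e-01, -9.23003905e-05]), 'wrist_force': array([ 0.0724086 , -0.00523588, -0.16929114]), 'moment': array([ 0.03577789, -0.0446349 , -0.02268348]), 'width': 1.0010483503900574}
{'mtx': array([[428.50134001,   0.        , 261.09572793],
       [  0.        , 428.50134001, 194.61780717],
       [  0.        ,   0.        ,   1.        ]]), 'R': array([[-0.00372018, -0.9999305 ,  0.01118686],
       [-0.98879027,  0.00200845, -0.14929758],
       [ 0.14926474, -0.01161687, -0.98872903]]), 't': array([   1.68938679,  569.02809517, 1332.15475851])}
{'mtx': array([[429.906800
[... 171 characters left out ...]
582, -0.00675351],
       [ 0.66118173,  0.54813551, -0.51223646],
       [-0.38931457, -0.33296541, -0.85881791]]), 't': array([ 356.16616017, -339.77749165, 1352.79213825])}
{'mtx': array([[285.62078373,   0.        , 257.30731609],
       [  0.        , 285.62078373, 193.52126186],
       [  0.        ,   0.        ,   1.        ]]), 'tool_from_camera': array([[ 8.30558103e-04, -9.44575237e-01, -3.28293972e-01,
         8.35884743e+01],
       [ 9.99999654e-01,  7.98977044e-04,  2.31085222e-04,
         4.15379719e-02],
       [ 4.40219686e-05, -3.28294051e-01,  9.44575574e-01,
        -1.41877073e+02],
       [ 0.00000000e+00,  0.00000000e+00,  0.00000000e+00,
         1.00000000e+00]])}
```

View pics/top0.png

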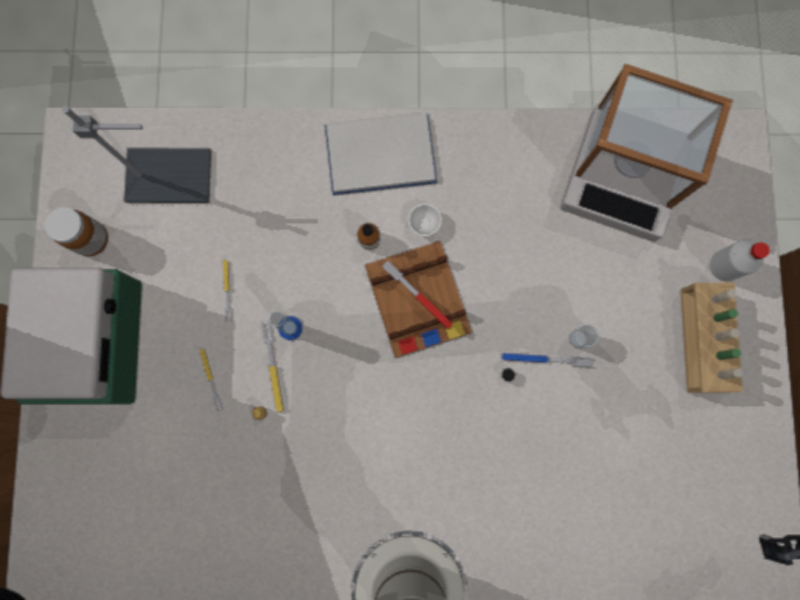

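View pics/scene0.png

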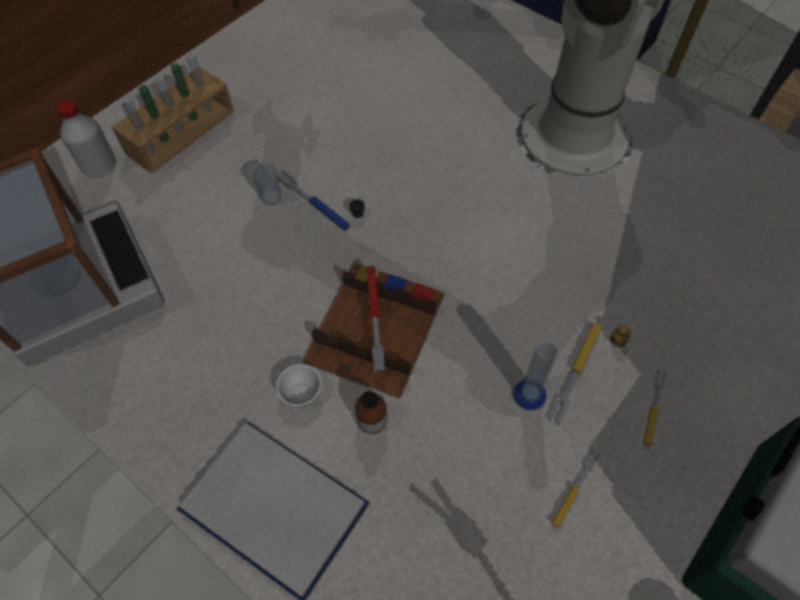

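The top picture (800x600) shows:
- **Rest:** at about (418,300), with plaques from left to right red (407,346), blue (432,338) and yellow (457,330).
- **Spatula:** lying across the rest.
- **Scoop:** from (503,357) to (592,362).
- **Fork candidates:** three look-alikes at (227,290), (210,378) and (273,368). The one at (273,368), beside the cylinder and the weight, is the longest, so it is the one meant.

Next I'll measure these and enlarge the fork area to confirm.

```bash
cat > h.py <<'E'
import cv2,numpy as np
from scipy.spatial.transform import Rotation as Ro
from workcell import robot,imaging
def cam(name,s=None):
    c=imaging.camera_info(name);K=c["mtx"]
    if name!="wrist": return K,c["R"],c["t"]
    q=s["eef_rot"];T=np.eye(4);T[:3,:3]=Ro.from_quat([q[1],q[2],q[3],q[0]]).as_matrix();T[:3,3]=s["tcp_pos"]
    M=np.linalg.inv(T@c["tool_from_camera"]);return K,M[:3,:3],M[:3,3]
def ray(C,uv,z):
    K,R,t=C;uv=np.atleast_2d(uv).astype(float)
    d=(np.linalg.inv(K)@np.c_[uv,np.ones(len(uv))].T).T@R;o=-R.T@t
    return (o+d*((z-o[2])/d[:,2])[:,None])[:,:2]
def proj(C,X):
    K,R,t=C;p=K@(R@np.asarray(X,float)+t);return p[:2]/p[2]
HUE={"red":((0,7),(172,180)),"blue":((105,128),),"yellow":((19,32),)}
def blobs(im,col,smin=130,vmin=50,amin=15):
    h=cv2.cvtColor(im,cv2.COLOR_RGB2HSV);m=0
    for a,b in HUE[col]: m=m|cv2.inRange(h,(a,smin,vmin),(b,255,255))
    n,l,st,c=cv2.connectedComponentsWithStats(m);
    return [(np.argwhere(l==i)[:,::-1],st[i,4],c[i]) for i in range(1,n) if st[i,4]>=amin]
def fit(C,pix,z):
    P=ray(C,pix,z);(cx,cy),(w,hh),a=cv2.minAreaRect(P.astype(np.float32))
    m=P.mean(0);ev,V=np.linalg.eigh(np.cov((P-m).T));d=V[:,1]
    if d[0]<0:d=-d
    return np.array([cx,cy]),m,np.arctan2(d[1],d[0]),sorted((w,hh))
def report(name,im,s=None,zs=(0,13,49,9),**k):
    C=cam(name,s)
    for col in HUE:
        for p,a,c in blobs(im,col,**k):
            for z in zs[1:]:
                r=fit(C,p,z);print(col,a,c.round(1),"z",z,"rect",r[0].round(1),"mean",r[1].round(1),"yaw",r[2].round(3),"size",np.round(r[3],0))
def look(tag,zs=(0,13),crop=None,sc=1.5,**k):
    s=robot.sense();im=imaging.grab_frame("wrist");cv2.imwrite(f"pics/{tag}.png",cv2.resize(im[:,:,::-1],None,fx=sc,fy=sc,interpolation=cv2.INTER_CUBIC))
    print("tcp",s["tcp_pos"].round(1),"yaw",yaw(s).round(4),"w",round(float(s["width"]),3),"t",round(s["t"],2),"F",s["wrist_force"].round(1),"j",s["joints"].round(2))
    report("wrist",im,s,zs,**k);return s,im
def yaw(s):
    q=s["eef_rot"];X=Ro.from_quat([q[1],q[2],q[3],q[0]]).as_matrix()[:,0];return np.arctan2(X[1],X[0])
def go(s,xy,z,yw):
    "shift in present tool axes, then turn"
    d=np.array([*xy,z])-s["tcp_pos"];a=yaw(s);c,sn=np.cos(a),np.sin(a)
    print("dx,dy,dz mm",np.round([c*d[0]+sn*d[1],sn*d[0]-c*d[1],-d[2]],1),"turn",round(float(-((yw-a+np.pi)%(2*np.pi)-np.pi)),3))
E
python3 - <<'E'
from h import *
im=imaging.grab_frame("top");report("top",im)
cr=im[140:280,110:240];cv2.imwrite("pics/forks.png",cv2.resize(cr[:,:,::-1],None,fx=4,fy=4,interpolation=cv2.INTER_CUBIC))
print(robot.sense()["t"])
E
```

```text
red 89 [486.  159.9] z 13 rect [ 689.  -751.8] mean [ 689.2 -751.7] yaw -1.203 size [32. 35.]
red 89 [486.  159.9] z 49 rect [ 680.5 -731.9] mean [ 680.8 -731.8] yaw -1.203 size [31. 34.]
red 89 [486.  159.9] z 9 rect [ 689.9 -754. ] mean [ 690.2 -753.9] yaw -1.203 size [32. 35.]
red 151 [277.6 198.6] z 13 rect [561.5 -53. ] mean [560.2 -54.4] yaw 0.776 size [19. 95.]
red 151 [277.6 198.6] z 49 rect [556.4 -51.3] mean [555.1 -52.5] yaw 0.776 size [18. 93.]
red 151 [277.6 198.6] z 9 rect [562.1 -53.2] mean [560.8 -54.6] yaw 0.776 size [19. 95.]
red 106 [260.5 220.5] z 13 rect [488.5   1.9] mean [488.4   1.9] yaw -1.148 size [31. 35.]
red 106 [260.5 220.5] z 49 rect [485.3   2.3] mean [485.2   2.3] yaw -1.148 size [30. 34.]
red 106 [260.5 220.5] z 9 rect [488.9   1.9] mean [488.8   1.9] yaw -1.148 size [31. 35.]
blue 71 [187.  210.9] z 13 rect [522.3 243.1] mean [520.5 240.9] yaw -0.655 size [36. 45.]
blue 71 [187.  210.9] z 49 rect [518.2 237.2] mean [516.4 235.1] yaw -0.655 size [35. 43.]
blue 71 [187.  210.9] z 9 rect [522.7 243.7] mean [520.9 241.6] yaw -0.655 size [36. 45.]
blue 7
[... 1226 characters left out ...]
 407.6] mean [447.  407.6] yaw 0.316 size [ 6. 59.]
yellow 40 [131.5 233. ] z 9 rect [449.6 419.2] mean [449.5 419.2] yaw 0.316 size [ 7. 61.]
yellow 96 [176.4 248.7] z 13 rect [399.2 272.6] mean [398.6 272.4] yaw 0.195 size [11. 89.]
yellow 96 [176.4 248.7] z 49 rect [398.3 266. ] mean [397.7 265.8] yaw 0.195 size [11. 87.]
yellow 96 [176.4 248.7] z 9 rect [399.3 273.4] mean [398.7 273.2] yaw 0.195 size [11. 90.]
yellow 39 [165.6 264. ] z 13 rect [350.4 305.2] mean [350.2 305.5] yaw -1.169 size [19. 21.]
yellow 39 [165.6 264. ] z 49 rect [350.8 297.7] mean [350.6 298. ] yaw -1.169 size [18. 21.]
yellow 39 [165.6 264. ] z 9 rect [350.4 306. ] mean [350.2 306.3] yaw -1.169 size [19. 21.]
0.15
```

View pics/forks.png

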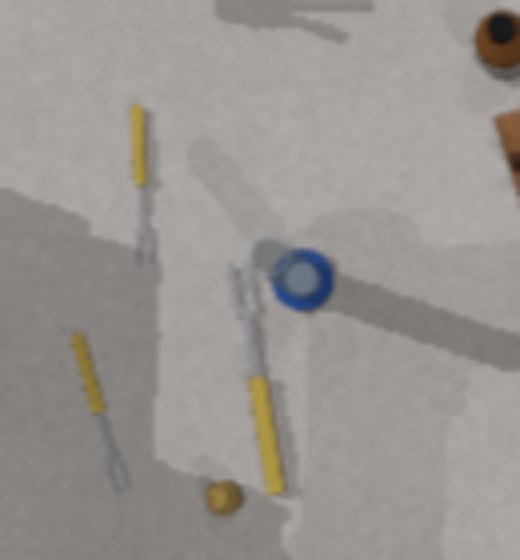

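The crop confirms it. The large fork has its handle at crop (265,435) and measures 90 mm there, with its prongs next to the cylinder at (303,280). The other two have handles of only 61 mm. Now I'll move towards the rest.

Emit:
arm_command:
  deltas:
    - [[1, 0.034, -0.033, 0, 0], [1, 0.034, -0.033, 0, 0], [1, 0.034, -0.033, 0, 0], [1, 0.034, -0.033, 0, 0], [1, 0.034, -0.033, 0, 0], [1, 0.034, -0.033, 0, 0], [1, 0.034, -0.033, 0, 0], [1, 0.034, -0.033, 0, 0]]

```text
t: 0.95
tcp_pos: [354.9, -310.3, 231.3]
eef_rot: [0.0, 0.993, 0.117, -0.0]
wrist_force: [0.4, -0.6, 0.0]
width: 1.003
```

Emit:
arm_command:
  deltas:
    - [[1, 0.034, -0.033, 0, 0], [1, 0.034, -0.033, 0, 0], [1, 0.034, -0.033, 0, 0], [1, 0.034, -0.033, 0, 0], [1, 0.034, -0.033, 0, 0], [1, 0.034, -0.033, 0, 0], [1, 0, 0, 0, 0], [1, 0, 0, 0, 0]]

```text
t: 1.75
tcp_pos: [506.8, -70.5, 231.1]
eef_rot: [-0.0, 0.993, 0.119, -0.0]
wrist_force: [-0.2, -0.1, 0.5]
width: 0.997
```

```bash
python3 - <<'E'
from h import *
s,im=look("w1",(0,9,49))
E
```

```text
tcp [506.8 -70.5 231.1] yaw 0.2386 w 0.997 t 1.75 F [-0.2 -0.1  0.5] j [ 0.75  0.31 -0.78  1.89  0.25  1.05 -1.47]
red 1128 [250.6 121.3] z 9 rect [553.1 -52.2] mean [554.7 -50.5] yaw 0.783 size [ 16. 105.]
red 1128 [250.6 121.3] z 49 rect [556.9 -52.1] mean [558.3 -50.6] yaw 0.783 size [15. 94.]
red 629 [200.3 162.1] z 9 rect [489.1   1.5] mean [489.3   1.5] yaw -1.235 size [31. 35.]
red 629 [200.3 162.1] z 49 rect [500.   -4.3] mean [500.2  -4.2] yaw -1.235 size [28. 31.]
blue 804 [13.6 86.2] z 9 rect [526.2 233.6] mean [527.6 234.1] yaw -0.009 size [32. 51.]
blue 804 [13.6 86.2] z 49 rect [533.  202.3] mean [534.2 202.7] yaw -0.009 size [29. 45.]
blue 596 [239.8 159.1] z 9 rect [505.1 -47.5] mean [505.4 -47.5] yaw -1.255 size [30. 34.]
blue 596 [239.8 159.1] z 49 rect [514.2 -47.9] mean [514.5 -47.9] yaw -1.255 size [27. 30.]
blue 739 [368.8 220.3] z 9 rect [ 463.3 -242. ] mean [ 463.4 -241.2] yaw 1.498 size [16. 99.]
blue 739 [368.8 220.3] z 49 rect [ 477.  -220.9] mean [ 477.1 -220.2] yaw 1.498 size [14. 88.]
yellow 479 [282.5 157.1] z 9 rect [521.3 -96.9] mean [ 521.1 -100.5] yaw -0.341 size [31. 34.]
yellow 479 [282.5 157.1] z 49 rect [528.7 -91.8] mean [528.4 -95. ] yaw -0.341 size [28. 30.]
yellow 65 [  1.3 203.1] z 9 rect [371.  254.7] mean [368.5 255.7] yaw 0.024 size [ 5. 30.]
yellow 65 [  1.3 203.1] z 49 rect [394.9 221.1] mean [392.6 222. ] yaw 0.024 size [ 5. 27.]
```

View pics/w1.png

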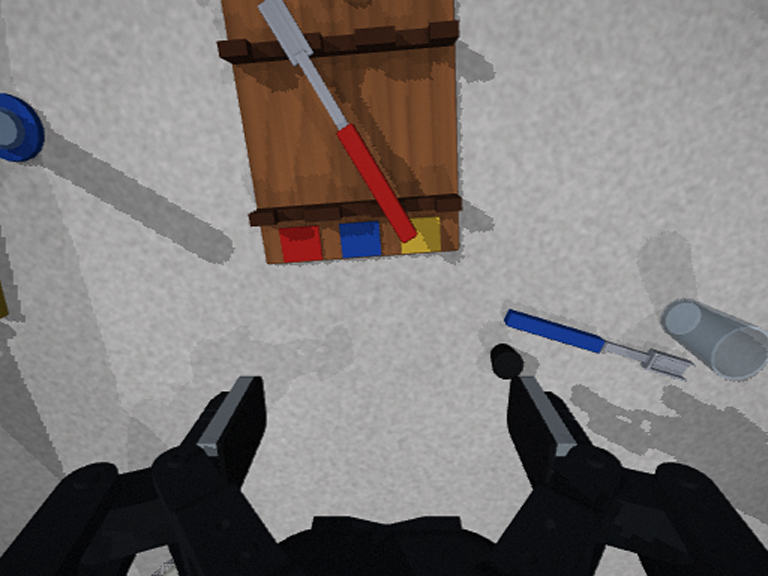

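The wrist picture shows the plaques red (300,244), blue (360,239) and yellow (422,236), which fit the 52 mm pitch. The rest's yaw is 0.315. The spatula handle is at (376,182), with yaw 0.783 and its length reading 94 mm at z=49. I'll go to the spatula at its x ≈ -22.

Emit:
arm_command:
  deltas:
    - [[0.5, 0.0375, -0.01, 0.02, 0], [0.5, 0.0375, -0.01, 0.02, 0], [0.5, 0, 0, 0.02, -0.136], [0.5, 0, 0, 0.02, -0.136], [0.5, 0, 0, 0.02, -0.136], [0.5, 0, 0, 0.02, -0.136], [0.5, 0, 0, 0, 0], [0.5, 0, 0, 0, 0]]

```text
t: 2.6
tcp_pos: [574.4, -37.0, 111.2]
eef_rot: [-0.0, 0.926, 0.377, -0.001]
wrist_force: [0.5, -0.0, 0.3]
width: 0.497
```

```bash
python3 - <<'E'
from h import *
s,im=look("w2",(0,49),amin=300)
go(s,(574.8,-33.8),28,.783)
E
```

```text
tcp [574.4 -37.  111.2] yaw 0.7727 w 0.497 t 2.6 F [ 0.5 -0.   0.3] j [ 0.62  0.62 -0.8   1.83  0.55  0.93 -1.23]
red 1908 [255.7 228.7] z 49 rect [558.2 -50.1] mean [560.4 -48.1] yaw 0.785 size [15. 96.]
red 1037 [164.7 225.5] z 49 rect [513.6   5.4] mean [513.    5.8] yaw 1.499 size [26. 29.]
blue 559 [220.2 245.9] z 49 rect [526.8 -35.9] mean [530.  -37.6] yaw -1.567 size [26. 28.]
yellow 404 [273.  268.6] z 49 rect [542.1 -82.2] mean [544.8 -83.3] yaw 0.653 size [18. 26.]
dx,dy,dz mm [ 2.5 -2.  83.2] turn -0.01
```

View pics/w2.png

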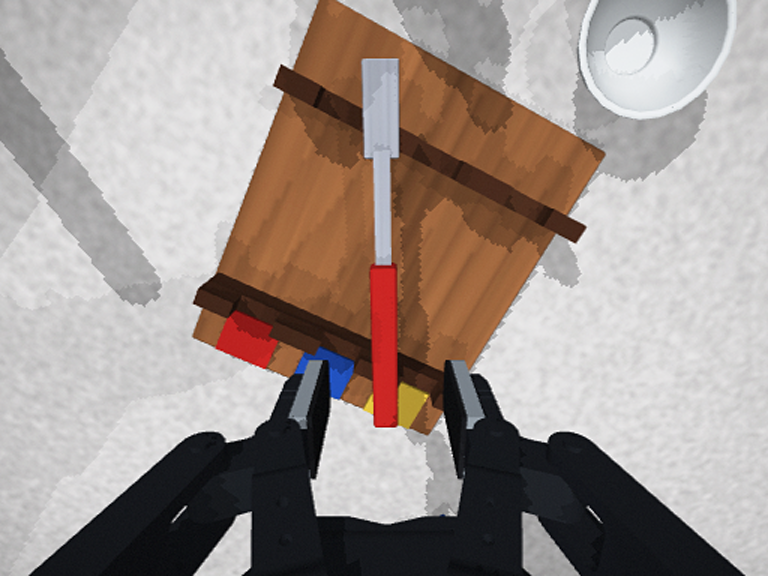

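The wrist picture shows the spatula handle midway between the pads: handle column 385, pads at 309 and 462. It is aligned, so I'll descend and grip.

Emit:
arm_command:
  deltas:
    - [[0.5, 0.002, -0.001, 0.03, -0.01], [0.5, 0, 0, 0.03, 0], [0.5, 0, 0, 0.023, 0], [0.5, 0, 0, 0, 0], [0, 0, 0, 0, 0], [0, 0, 0, 0, 0], [0, 0, 0, 0, 0], [0, 0, 0, 0, 0]]

```text
t: 3.45
tcp_pos: [577.5, -33.1, 30.6]
eef_rot: [0.001, 0.923, 0.384, 0.002]
wrist_force: [-1.1, -0.8, 7.9]
width: 0.147
```

Emit:
arm_command:
  deltas:
    - [[0, 0, 0, 0, 0], [0, 0, 0, 0, 0], [0, 0, 0, -0.02, 0], [0, 0, 0, -0.03, 0], [0, 0, 0, 0, 0.12], [0, 0, 0, 0, 0.12], [0, 0, 0, 0, 0.12], [0, 0, 0, 0, 0.11]]

```text
t: 4.25
tcp_pos: [576.2, -33.2, 79.4]
eef_rot: [0.0, 0.988, 0.156, 0.001]
wrist_force: [0.1, -1.1, -0.9]
width: 0.149
```

```bash
python3 - <<'E'
from h import *
s=robot.sense();z=s["tcp_pos"][2]
s,im=look("w3",(0,z+21,9),amin=150)
go(s,(551.6,22.3),60,.315)
E
```

```text
tcp [576.2 -33.2  79.4] yaw 0.3136 w 0.149 t 4.25 F [ 0.1 -1.1 -0.9] j [ 0.51  0.63 -0.66  1.85  0.5   0.84 -1.66]
red 3095 [257.2 286.2] z 100.42558580367826 rect [565.1 -36.7] mean [567.6 -35.9] yaw 0.315 size [13. 75.]
red 3095 [257.2 286.2] z 9 rect [496.8 -58.8] mean [501.3 -57.5] yaw 0.315 size [ 24. 132.]
red 643 [186.7 277.8] z 100.42558580367826 rect [562.   -1.7] mean [562.4  -0.6] yaw 1.448 size [14. 19.]
red 643 [186.7 277.8] z 9 rect [491.3   2.5] mean [492.1   4.4] yaw 1.448 size [25. 34.]
yellow 501 [314.6 277.4] z 100.42558580367826 rect [580.8 -60.6] mean [582.4 -61.3] yaw 1.074 size [14. 14.]
yellow 501 [314.6 277.4] z 9 rect [ 524.3 -100.8] mean [ 527.1 -102. ] yaw 1.074 size [24. 24.]
dx,dy,dz mm [ -6.3 -60.4  19.4] turn -0.001
```

View pics/w3.png

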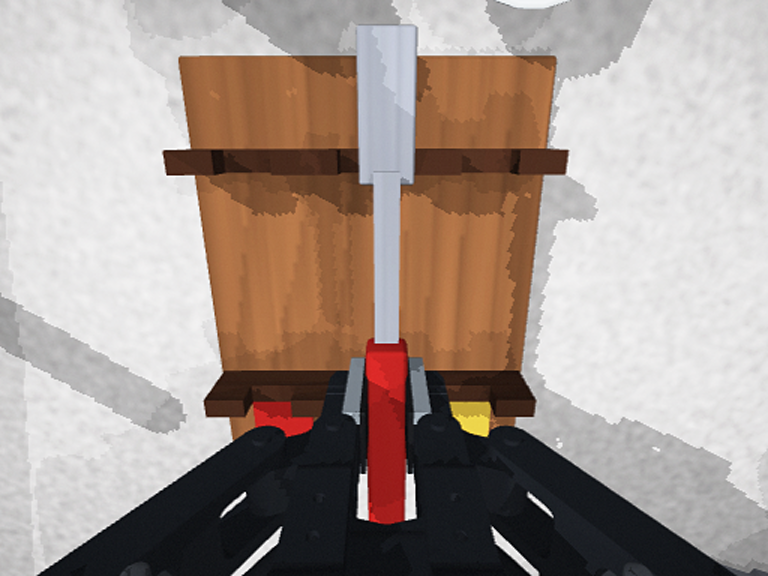

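The spatula is held level and aligned with the lanes. The handle's front edge is at (386,340) and the blade tip at (387,25). I'll work out its offset in the hand.

```bash
python3 - <<'E'
from h import *
s=robot.sense();C=cam("wrist",s);z=s["tcp_pos"][2];a=yaw(s);u=np.array([np.cos(a),np.sin(a)])
for n,p,dz,x in(("front",(386,341),19,0),("tip",(386,25),9,95)):
    P=ray(C,np.array(p)/1.5,z+dz)[0];print(n,"along tool x",((P-s["tcp_pos"][:2])@u-x).round(1))
u=np.array([np.cos(.315),np.sin(.315)]);v=np.array([-u[1],u[0]]);M=np.array([504.9,-47.6])+88*u
print("mid",M)
for k,d in(("red",52),("blue",0),("yel",-52)):
    for o in (20,22,24): print(k,o,(M+d*v-o*u).round(1))
    if k=="red":
        for o in (20,22,24,26):go(s,M+d*v-o*u,60,.315)
E
```

```text
front along tool x 23.8
tip along tool x 18.3
mid [588.57008134 -20.33615053]
red 20 [553.4  22.9]
red 22 [551.5  22.3]
red 24 [549.6  21.7]
dx,dy,dz mm [ -4.7 -60.3  19.5] turn -0.006
dx,dy,dz mm [ -6.7 -60.3  19.5] turn -0.006
dx,dy,dz mm [ -8.7 -60.3  19.5] turn -0.006
dx,dy,dz mm [-10.7 -60.2  19.5] turn -0.006
blue 20 [569.6 -26.5]
blue 22 [567.7 -27.2]
blue 24 [565.8 -27.8]
yel 20 [585.7 -76. ]
yel 22 [583.8 -76.6]
yel 24 [581.9 -77.2]
```

Emit:
arm_command:
  deltas:
    - [[0, -0.0067, -0.03, 0, 0], [0, 0, -0.0303, 0, 0], [0, 0, 0, 0, 0], [0, 0, 0, 0, 0]]

```text
t: 4.7
tcp_pos: [550.7, 22.9, 79.1]
eef_rot: [0.0, 0.987, 0.161, 0.001]
wrist_force: [0.6, -0.5, -0.2]
width: 0.144
```

```bash
python3 - <<'E'
from h import *
s,im=look("w4",(0,9),amin=150)
go(s,(551.5,22.3),16,.315)
E
```

```text
tcp [550.7  22.9  79.1] yaw 0.3225 w 0.144 t 4.7 F [ 0.6 -0.5 -0.2] j [ 0.43  0.59 -0.67  1.91  0.5   0.81 -1.76]
red 3098 [257.3 286.3] z 9 rect [471.7  -3.3] mean [476.1  -2.1] yaw 0.325 size [ 24. 132.]
blue 814 [320.6 274.4] z 9 rect [505.5 -48.2] mean [506.9 -49.9] yaw -0.494 size [29. 32.]
blue 1282 [476.6 358.7] z 9 rect [ 465.  -234.2] mean [ 465.6 -233.3] yaw 1.437 size [20. 97.]
yellow 942 [377.6 277.2] z 9 rect [521.4 -95.9] mean [520.1 -98.3] yaw -0.829 size [29. 35.]
dx,dy,dz mm [ 0.6  0.8 63.1] turn 0.007
```

View pics/w4.png

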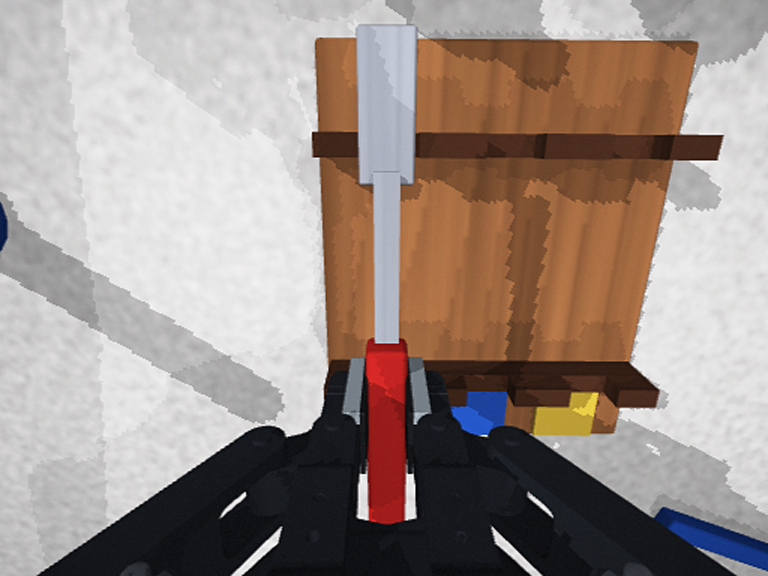

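The spatula hangs over the red lane, with the far notch hidden behind the blade at (386,145). I'll correct slightly and lower it.

Emit:
arm_command:
  deltas:
    - [[0, 0, 0.001, 0.02, 0.007], [0, 0, 0, 0.02, 0], [0, 0, 0, 0.012, 0], [0, 0, 0, 0.004, 0], [0, 0, 0, 0, 0]]

```text
t: 5.25
tcp_pos: [550.7, 20.7, 22.0]
eef_rot: [-0.0, 0.988, 0.155, -0.0]
wrist_force: [0.4, 0.4, 0.0]
width: 0.149
```

Emit:
arm_command:
  deltas:
    - [[0, 0, 0, 0.003, 0], [0, 0, 0, 0.002, 0], [0, 0, 0, 0.002, 0], [0, 0, 0, 0, 0]]

```text
t: 5.65
tcp_pos: [551.3, 21.1, 16.6]
eef_rot: [0.001, 0.988, 0.155, 0.001]
wrist_force: [-2.6, -0.4, 7.9]
width: 0.15
```

Contact at TCP z≈16.5 matches the notch floor. I'll release and rise.

Emit:
arm_command:
  deltas:
    - [[0.4, 0, 0, 0, 0], [0.4, 0, 0, 0, 0], [0.4, 0, 0, 0, 0], [0.4, 0, 0, -0.02, 0], [0.4, 0, 0, -0.04, 0], [0.4, 0, 0, -0.05, 0], [0.4, 0, 0, -0.03, 0], [0.4, 0, 0, 0, 0]]

```text
t: 6.45
tcp_pos: [554.1, 21.8, 160.0]
eef_rot: [0.001, 0.988, 0.155, 0.004]
wrist_force: [-0.4, 0.4, -0.1]
width: 0.4
```

```bash
python3 - <<'E'
from h import *
s,im=look("w5",(0,35,9),amin=150)
go(s,(461,-223),160,1.5); go(s,(461,-223),160,-1.64)
E
```

```text
tcp [554.1  21.8 160. ] yaw 0.3119 w 0.4 t 6.45 F [-0.4  0.4 -0.1] j [ 0.5   0.48 -0.75  1.86  0.4   0.95 -1.69]
red 1578 [256.1 216.3] z 35 rect [526.6  13.5] mean [522.1  12.3] yaw 0.3 size [31. 95.]
red 1578 [256.1 216.3] z 9 rect [516.4  10.2] mean [511.4   8.9] yaw 0.3 size [ 34. 104.]
blue 1316 [ 45.7 135.3] z 35 rect [538. 225.] mean [540.3 222.2] yaw 0.514 size [44. 46.]
blue 1316 [ 45.7 135.3] z 9 rect [528.9 242.2] mean [531.4 239.2] yaw 0.514 size [48. 50.]
blue 573 [303.3 233.8] z 35 rect [517.  -38.8] mean [519.1 -40.1] yaw -1.551 size [28. 31.]
blue 573 [303.3 233.8] z 9 rect [505.8 -47.2] mean [508.  -48.7] yaw -1.551 size [30. 34.]
blue 942 [432.9 305.8] z 35 rect [ 479.  -215.1] mean [ 479.1 -214.1] yaw 1.487 size [16. 95.]
blue 942 [432.9 305.8] z 9 rect [ 464.1 -240.6] mean [ 464.2 -239.5] yaw 1.487 size [ 18. 104.]
yellow 1265 [  9.  238.3] z 35 rect [421.7 250.7] mean [419.7 249.8] yaw 0.124 size [20. 91.]
yellow 1265 [  9.  238.3] z 9 rect [401.2 270.4] mean [399.  269.4] yaw 0.124 size [ 22. 100.]
yellow 671 [347.1 235.4] z 35 rect [531.7 -83.5] mean [531.3 -84.3] yaw -0.906 size [27. 32.]
yellow 671 [347.1 235.4] z 9 rect [521.9 -96.2] mean [521.5 -97.1] yaw -0.906 size [30. 35.]
dx,dy,dz mm [-163.8  204.4   -0. ] turn -1.188
dx,dy,dz mm [-163.8  204.4   -0. ] turn 1.952
```

View pics/w5.png

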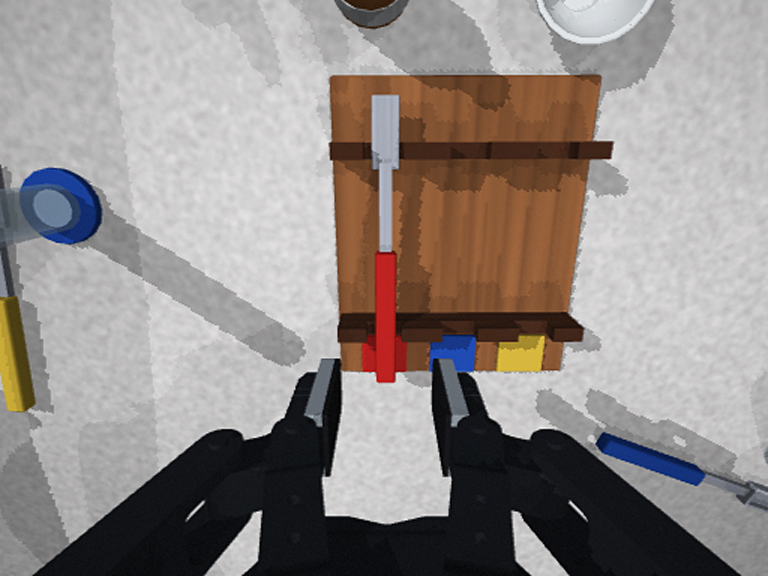

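Spatula lies straight along the red lane: handle from (386,252) to (386,382), blade tip at (386,95). I'll move to the scoop with the tool's x towards its handle, then check the centring numbers.

Emit:
arm_command:
  deltas:
    - [[0.4, -0.0253, 0.035, 0, 0], [0.4, -0.0253, 0.035, 0, 0], [0.4, -0.0253, 0.035, 0, 0], [0.4, -0.0253, 0.035, 0, 0], [0.4, -0.0253, 0.035, 0, 0], [0.4, -0.0253, 0.035, 0, 0], [0.4, -0.0253, 0.035, 0, 0]]

```text
t: 7.2
tcp_pos: [455.4, -267.6, 153.7]
eef_rot: [-0.001, 0.988, 0.155, -0.001]
wrist_force: [0.7, -0.6, 0.3]
width: 0.401
```

Emit:
arm_command:
  deltas:
    - [[0.4, 0, 0, 0, -0.148], [0.4, 0, 0, 0, -0.148], [0.4, 0, 0, 0, -0.148], [0.4, 0, 0, 0, -0.148], [0.4, 0, 0, 0, -0.148], [0.4, 0, 0, 0.015, -0.148], [0.4, 0, 0, 0.015, -0.148], [0.4, 0, 0, 0.015, -0.148]]

```text
t: 8.0
tcp_pos: [456.2, -265.9, 108.2]
eef_rot: [-0.001, 0.731, 0.682, -0.0]
wrist_force: [-0.5, -0.5, -0.3]
width: 0.399
```

Emit:
arm_command:
  deltas:
    - [[0.4, 0, 0, 0, 0], [0.4, 0, 0, 0, 0]]

```text
t: 8.2
tcp_pos: [456.6, -265.7, 109.2]
eef_rot: [-0.001, 0.734, 0.679, 0.0]
wrist_force: [0.3, 0.3, 0.1]
width: 0.398
```

```bash
python3 - <<'E'
from h import *
s,im=look("w6",(0,13),amin=150)
go(s,(461.2,-266),2,1.5)
# spatula check from top
C=cam("top");t=imaging.grab_frame("top")
p=[b for b in blobs(t,"red") if abs(b[2]-[263,205]).max()<30]
for b in p:print(b[1],b[2],fit(C,b[0],35))
C=(*cam("wrist",dict(s,tcp_pos=np.array([554.1,21.8,160.]),eef_rot=np.array([.001,.988,.155,.004]))),)
u=np.array([np.cos(.315),np.sin(.315)]);v=np.array([-u[1],u[0]]);L=np.array([504.9,-47.6])+88*u+52*v
for n,q,z in(("front0",(386,253),35),("rear-95",(386,381),35),("tip95",(386,95),25)):
    P=ray(C,np.array(q)/1.5,z)[0]-L;print(n,(P@u).round(1),(P@v).round(1))
E
```

```text
tcp [ 456.6 -265.7  109.2] yaw 1.4922 w 0.398 t 8.2 F [0.3 0.3 0.1] j [ 1.19  0.6  -0.91  1.94  0.6   0.9  -0.11]
blue 1654 [263.  163.9] z 13 rect [ 462.3 -241.8] mean [ 462.4 -238.5] yaw 1.5 size [13. 94.]
dx,dy,dz mm [  0.    4.6 107.2] turn -0.008
219 [258.14611872 212.8630137 ] (array([519.43865967,  13.47340393]), array([511.14364505,   9.6588116 ]), np.float64(0.28479832749028133), [33.39653015136719, 100.03338623046875])
front0 -1.9 -0.7
rear-95 -95.2 -0.4
tip95 91.6 -1.0
```

View pics/w6.png

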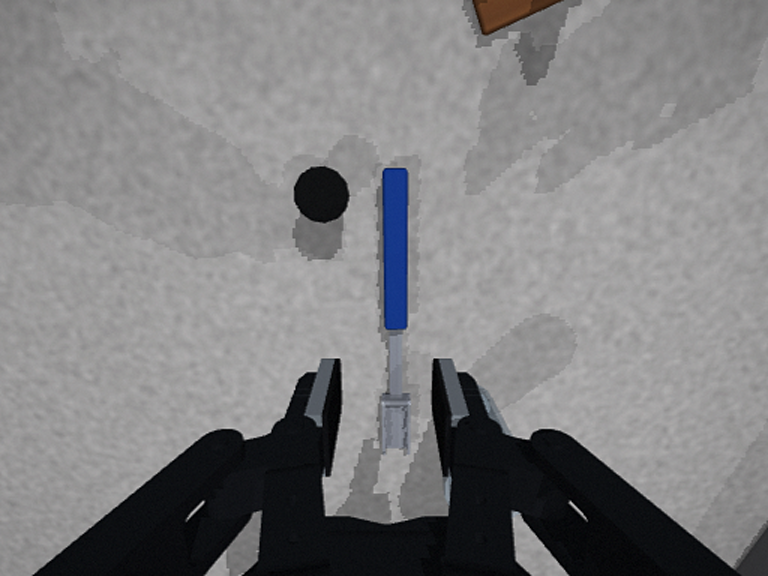

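Spatula centring is good to about 2 mm. The wrist picture shows the scoop handle from (396,168) to (396,329), the stopper at (321,194), and the beaker hidden behind the right finger. I'll compute clearances before descending.

```bash
python3 - <<'E'
from h import *
s=robot.sense();C=cam("wrist",s)
print("stopper top",ray(C,np.array([321,194])/1.5,26))
C1=cam("wrist",dict(s,tcp_pos=np.array([506.8,-70.5,231.1]),eef_rot=np.array([0,np.cos(.1193),np.sin(.1193),0])))
print("beaker base/top",ray(C1,np.array([683,318])/1.5,0),ray(C1,np.array([740,352])/1.5,75))
a=1.5;d=np.array([np.cos(a),np.sin(a)])
for o in(25.5,10,0):
    P=np.array([462.3,-241.8])-d*o;print(P);go(s,P,2,1.5)
E
```

```text
stopper top [[ 427.41189593 -205.10856078]]
beaker base/top [[ 502.04464718 -359.13593523]] [[ 503.71620192 -352.9138904 ]]
[ 460.49620136 -267.23612216]
dx,dy,dz mm [ -0.8   3.  108.5] turn -0.007
[ 461.59262798 -251.77494987]
dx,dy,dz mm [ 14.7   2.9 108.5] turn -0.007
[ 462.3 -241.8]
dx,dy,dz mm [ 24.7   2.8 108.5] turn -0.007
```

Beaker edge is at y≈-332 and stopper edge at y≈-220, so both are clear. Gripping at scoop x≈-32.

Emit:
arm_command:
  deltas:
    - [[0.4, 0.0097, 0.003, 0.04, -0.007], [0.4, 0, 0, 0.04, 0], [0.4, 0, 0, 0.02, 0], [0.4, 0, 0, 0.007, 0], [0.4, 0, 0, 0, 0], [0, 0, 0, 0, 0], [0, 0, 0, 0, 0], [0, 0, 0, 0, 0]]

```text
t: 9.1
tcp_pos: [462.5, -257.5, 5.1]
eef_rot: [0.002, 0.731, 0.683, 0.0]
wrist_force: [0.1, 2.0, 7.6]
width: 0.14
```

Emit:
arm_command:
  deltas:
    - [[0, 0, 0, 0, 0], [0, 0, 0, 0, 0], [0, 0, 0, -0.01, 0], [0, 0, 0, -0.04, 0], [0, 0, 0, -0.05, 0], [0, 0, 0, -0.03, 0], [0, 0, 0, 0, 0], [0, 0, 0, 0, 0]]

```text
t: 9.9
tcp_pos: [461.1, -257.7, 134.4]
eef_rot: [0.001, 0.731, 0.682, -0.0]
wrist_force: [0.6, -0.2, -1.9]
width: 0.143
```

```bash
python3 - <<'E'
from h import *
s,im=look("w7",(0,150),amin=150)
u=np.array([np.cos(.315),np.sin(.315)]);M=np.array([504.9,-47.6])+88*u
go(s,M-32.5*u,130,.315+np.pi)
E
```

```text
tcp [ 461.1 -257.7  134.4] yaw 1.5021 w 0.143 t 9.9 F [ 0.6 -0.2 -1.9] j [ 1.2   0.56 -0.95  1.93  0.56  0.94 -0.09]
blue 4154 [257.2 219.6] z 150 rect [ 461.3 -237.1] mean [ 461.6 -231.9] yaw 1.505 size [13. 89.]
yellow 448 [319.5   6. ] z 150 rect [ 492.6 -144.4] mean [ 491.4 -143.3] yaw 0.086 size [ 6. 15.]
dx,dy,dz mm [233.4  80.7   4.4] turn -1.955
```

View pics/w7.png

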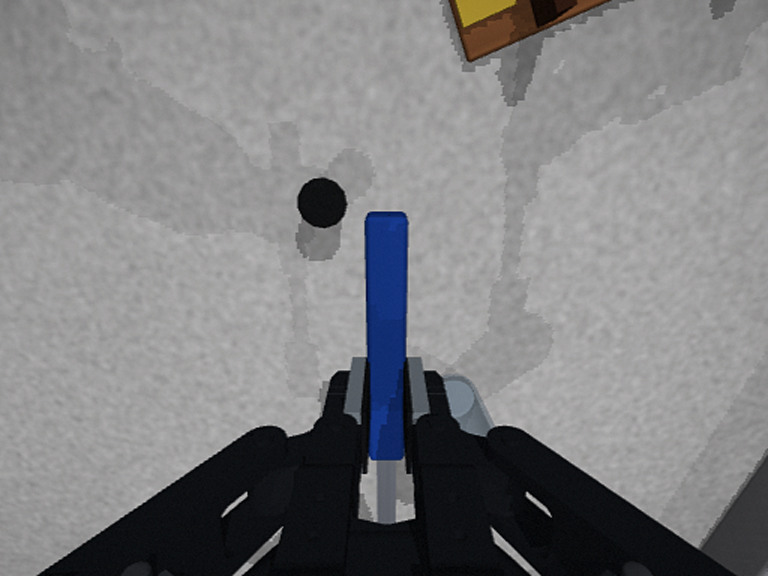

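The scoop is held straight, with the handle's rear end at (386,212). I'll carry it over the blue lane.

Emit:
arm_command:
  deltas:
    - [[0, 0.0389, 0.01345, 0, 0], [0, 0.0389, 0.01345, 0, 0], [0, 0.0389, 0.01345, 0, 0], [0, 0.0389, 0.01345, 0, 0], [0, 0.0389, 0.01345, 0, 0], [0, 0.0389, 0.01345, 0, 0]]

```text
t: 10.55
tcp_pos: [556.5, -28.2, 131.6]
eef_rot: [-0.001, 0.731, 0.683, -0.001]
wrist_force: [0.8, -1.1, -1.6]
width: 0.135
```

Emit:
arm_command:
  deltas:
    - [[0, 0, 0, 0, -0.14], [0, 0, 0, 0, -0.14], [0, 0, 0, 0, -0.14], [0, 0, 0, 0, -0.14], [0, 0, 0, 0, -0.14], [0, 0, 0, 0, -0.14], [0, 0, 0, 0, -0.14]]

```text
t: 11.25
tcp_pos: [556.1, -29.6, 131.5]
eef_rot: [-0.002, 0.321, 0.947, -0.0]
wrist_force: [-0.1, -0.3, -1.8]
width: 0.141
```

Emit:
arm_command:
  deltas:
    - [[0, 0, 0, 0, -0.14], [0, 0, 0, 0, -0.14], [0, 0, 0, 0, -0.14], [0, 0, 0, 0, -0.14], [0, 0, 0, 0, -0.14], [0, 0, 0, 0, -0.14], [0, 0, 0, 0, -0.135], [0, 0, 0, 0, 0]]

```text
t: 12.05
tcp_pos: [556.2, -29.3, 131.4]
eef_rot: [-0.002, -0.158, 0.987, 0.001]
wrist_force: [-0.4, -0.3, -1.0]
width: 0.141
```

```bash
python3 - <<'E'
from h import *
s,im=look("w8",(0,9,141),amin=150)
C=cam("wrist",s);P=ray(C,np.array([386,212])/1.5,s["tcp_pos"][2]-4.4+13)[0]-s["tcp_pos"][:2]
print("rear-end dist from tcp",P@[np.cos(yaw(s)),np.sin(yaw(s))])
u=np.array([np.cos(.315),np.sin(.315)]);M=np.array([504.9,-47.6])+88*u
go(s,M-32*u,26,.315+np.pi)
E
```

```text
tcp [556.2 -29.3 131.4] yaw -2.8238 w 0.141 t 12.05 F [-0.4 -0.3 -1. ] j [ 0.9   0.87 -1.32  1.85  0.92  1.2   1.16]
red 2686 [312.5 159.4] z 9 rect [526.6  14.3] mean [514.  12.] yaw 0.361 size [ 35. 110.]
red 2686 [312.5 159.4] z 141 rect [500.6 -21. ] mean [494.4 -22.2] yaw 0.361 size [17. 55.]
blue 5264 [257.  200.8] z 9 rect [589.7 -17.9] mean [572.7 -23.8] yaw 0.326 size [ 33. 211.]
blue 5264 [257.  200.8] z 141 rect [532.3 -37.2] mean [523.7 -40.1] yaw 0.326 size [ 17. 106.]
blue 755 [501.1 239.6] z 9 rect [532.9 229.4] mean [530.4 229.7] yaw 0.61 size [23. 53.]
blue 755 [501.1 239.6] z 141 rect [503.8  86.7] mean [502.6  86.9] yaw 0.61 size [12. 26.]
yellow 1292 [198.9 130.4] z 9 rect [520.6 -96.7] mean [520.4 -96.7] yaw -1.252 size [30. 35.]
yellow 1292 [198.9 130.4] z 141 rect [497.7 -76.6] mean [497.5 -76.6] yaw -1.252 size [15. 17.]
rear-end dist from tcp 65.43227324555768
dx,dy,dz mm [ -1.6  -1.5 105.4] turn 0.003
```

Emit:
arm_command:
  deltas:
    - [[0, -0.0025, -0.0015, 0.025, 0.003], [0, 0, 0, 0.03, 0], [0, 0, 0, 0.02, 0], [0, 0, 0, 0.01, 0], [0, 0, 0, 0, 0], [0, 0, 0, 0, 0]]

```text
t: 12.7
tcp_pos: [560.8, -29.7, 49.0]
eef_rot: [0.0, -0.156, 0.988, 0.0]
wrist_force: [-0.5, 0.3, -1.0]
width: 0.14
```

```bash
python3 - <<'E'
from h import *
s,im=look("w9",(0,9),amin=150)
u=np.array([np.cos(.315),np.sin(.315)]);M=np.array([504.9,-47.6])+88*u
go(s,M-31*u,26,.315+np.pi)
E
```

```text
tcp [560.8 -29.7  49. ] yaw -2.8286 w 0.14 t 12.7 F [-0.5  0.3 -1. ] j [ 0.84  0.97 -1.2   1.88  1.04  1.09  1.09]
red 5703 [340.  180.8] z 9 rect [529.8  15.1] mean [515.3  13.5] yaw 0.39 size [ 35. 117.]
blue 6154 [257.6 192.4] z 9 rect [558.8 -29.5] mean [540.9 -35.8] yaw 0.31 size [ 34. 144.]
yellow 2648 [176.1 138.6] z 9 rect [520.5 -96.5] mean [520.  -96.8] yaw -1.189 size [30. 35.]
dx,dy,dz mm [ 1.6  0.3 23. ] turn -0.002
```

View pics/w9.png

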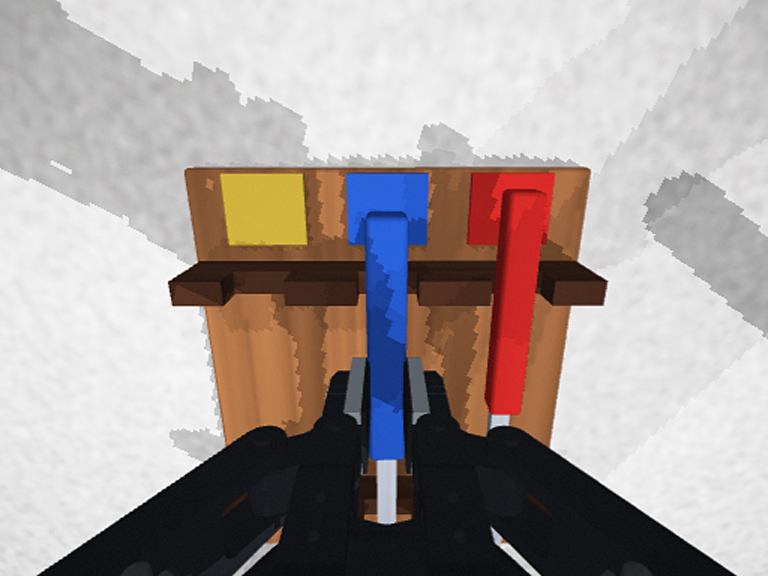

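The scoop (column 387) is centred over the blue notch, whose edges are at 357 and 418, and its rear end is at row 212. The red handle sits in its own notch. I'll lower the scoop.

Emit:
arm_command:
  deltas:
    - [[0, 0.0015, 0, 0.012, 0], [0, 0, 0, 0.006, 0], [0, 0, 0, 0.003, 0], [0, 0, 0, 0.002, 0], [0, 0, 0, 0.001, 0], [0, 0, 0, 0, 0]]

```text
t: 13.35
tcp_pos: [558.4, -31.0, 26.9]
eef_rot: [-0.001, -0.156, 0.988, -0.002]
wrist_force: [-10.9, -3.3, 25.7]
width: 0.136
```

Seated at the expected height. I'll release and rise, then look.

Emit:
arm_command:
  deltas:
    - [[0, 0, 0, -0.0005, 0], [0.4, 0, 0, 0, 0], [0.4, 0, 0, 0, 0], [0.4, 0, 0, 0, 0], [0.4, 0, 0, -0.03, 0], [0.4, 0, 0, -0.05, 0], [0.4, 0, 0, -0.05, 0], [0.4, 0, 0, 0, 0]]

```text
t: 14.15
tcp_pos: [562.7, -29.0, 161.1]
eef_rot: [0.005, -0.156, 0.988, -0.0]
wrist_force: [0.5, -0.0, 0.0]
width: 0.397
```

```bash
python3 - <<'E'
from h import *
s,im=look("w10",(0,35,13),amin=150)
go(s,(385,270),156,.195+np.pi)
C=cam("wrist",s);K=C
# predicted pixels for scoop/spatula ideal poses
u=np.array([np.cos(.315),np.sin(.315)]);v=np.array([-u[1],u[0]]);M=np.array([504.9,-47.6])+88*u
for d in(52,0):
    for x,z in((-95,35),(0,35),(95,25)): print(d,x,(proj(C,[*(M+d*v+x*u),z])*1.5).round(0))
E
```

```text
tcp [562.7 -29.  161.1] yaw -2.828 w 0.397 t 14.15 F [ 0.5 -0.   0. ] j [ 0.92  0.84 -1.35  1.83  0.89  1.23  1.18]
red 2231 [309.8 145.2] z 35 rect [522.4   8.1] mean [510.8   5.7] yaw 0.358 size [ 32. 100.]
red 2231 [309.8 145.2] z 13 rect [526.   13.4] mean [513.4  10.8] yaw 0.358 size [ 34. 108.]
blue 2064 [257.6 144.6] z 35 rect [537.7 -35.7] mean [525.4 -41. ] yaw 0.298 size [ 30. 102.]
blue 2064 [257.6 144.6] z 13 rect [542.5 -34. ] mean [529.2 -39.8] yaw 0.298 size [ 33. 110.]
blue 934 [490.3 217.2] z 35 rect [523.2 210.1] mean [521.5 208.1] yaw 0.283 size [37. 47.]
blue 934 [490.3 217.2] z 13 rect [526.8 232. ] mean [525.  229.8] yaw 0.283 size [40. 51.]
yellow 1073 [206.  118.9] z 35 rect [517.  -93.1] mean [516.7 -93.1] yaw -1.233 size [27. 32.]
yellow 1073 [206.  118.9] z 13 rect [520.1 -96.1] mean [519.8 -96.2] yaw -1.233 size [29. 34.]
dx,dy,dz mm [ 76.8 339.3   5.1] turn 0.119
52 -95 [473. 171.]
52 0 [463. 316.]
52 95 [454. 424.]
0 -95 [386. 171.]
0 0 [387. 316.]
0 95 [387. 424.]
```

View pics/w10.png

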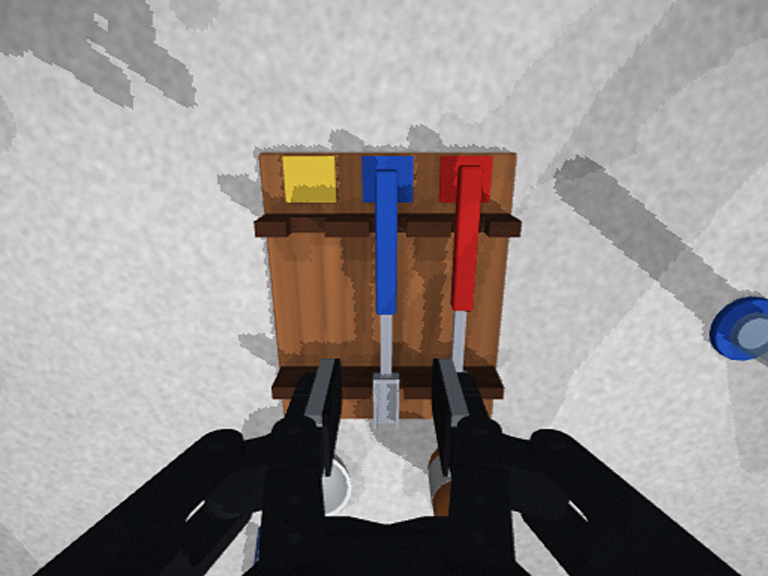

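The scoop is seated and matches the prediction: rear at 171, front at 315. The spatula sits about 3 mm towards its plaque, which is acceptable. Next is the fork, by a detour that keeps clear of the cylinder.

Emit:
arm_command:
  deltas:
    - [[0.4, 0.0217, 0.041, -0.008, 0], [0.4, 0.0217, 0.041, -0.008, 0], [0.4, 0.0217, 0.041, -0.008, 0], [0.4, 0.0217, 0.041, -0.008, 0], [0.4, -0.009, 0.043, 0, 0], [0.4, -0.009, 0.043, 0, 0], [0.4, -0.009, 0.043, 0, 0], [0.4, -0.009, 0.043, 0, 0]]

```text
t: 15.0
tcp_pos: [406.5, 274.0, 185.7]
eef_rot: [-0.001, -0.155, 0.988, -0.001]
wrist_force: [1.4, -0.1, -0.0]
width: 0.404
```

Emit:
arm_command:
  deltas:
    - [[0.4, 0, 0, 0.03, 0.119], [0.4, 0, 0, 0.03, 0], [0.4, 0, 0, 0, 0], [0.4, 0, 0, 0, 0]]

```text
t: 15.4
tcp_pos: [406.2, 273.1, 126.3]
eef_rot: [-0.001, -0.097, 0.995, -0.0]
wrist_force: [-0.2, -0.1, -0.2]
width: 0.402
```

```bash
python3 - <<'E'
from h import *
s,im=look("w11",(0,13),amin=150)
C=cam("wrist",s)
for p,a,c in blobs(im,"yellow",amin=500):
    r=fit(C,p,13);P=r[0]+np.array([np.cos(r[2]),np.sin(r[2])])*12.5
    print(r);go(s,P,3.5,r[2]+np.pi)
E
```

```text
tcp [406.2 273.1 126.3] yaw -2.9464 w 0.402 t 15.4 F [-0.2 -0.1 -0.2] j [ 0.29  0.67 -1.22  2.02  0.76  1.01  0.46]
blue 307 [230.3 286.6] z 13 rect [517.5 266.7] mean [517.4 265.7] yaw 0.071 size [12. 44.]
yellow 836 [305.7 139. ] z 13 rect [350.3 305.6] mean [350.1 305.7] yaw 0.92 size [28. 29.]
yellow 1385 [259.6 179.9] z 13 rect [398.3 273.8] mean [396.  273.2] yaw 0.194 size [13. 94.]
yellow 651 [386.5 251.5] z 13 rect [445.7 415.1] mean [444.7 414.8] yaw 0.332 size [12. 68.]
(array([350.2961731 , 305.64147949]), array([350.11913655, 305.68723725]), np.float64(0.9202911721140534), [27.650644302368164, 28.53955841064453])
dx,dy,dz mm [ 39.2  51.1 122.8] turn -0.725
(array([398.27764893, 273.78076172]), array([395.98898922, 273.18613214]), np.float64(0.1937943904676875), [12.82481861114502, 94.48218536376953])
dx,dy,dz mm [ -4.9   2.2 122.8] turn 0.001
(array([445.68328857, 415.10647583]), array([444.68571816, 414.75599407]), np.float64(0.33237610936994505), [11.628141403198242, 68.2015609741211])
dx,dy,dz mm [-78.7 133.4 122.8] turn -0.137
```

No more pictures are available, so I'll continue on the measured numbers. The fork's handle reads 94 x 13 mm at (398.3,273.8), yaw 0.194, which agrees with the top view. The weight and the cylinder are clear.

Emit:
arm_command:
  deltas:
    - [[0.4, -0.005, 0.002, 0.04, 0], [0.4, 0, 0, 0.04, 0], [0.4, 0, 0, 0.03, 0], [0.4, 0, 0, 0.0125, 0], [0.4, 0, 0, 0, 0], [0, 0, 0, 0, 0], [0, 0, 0, 0, 0], [0, 0, 0, 0, 0]]

```text
t: 16.25
tcp_pos: [412.7, 277.3, 6.3]
eef_rot: [0.002, -0.097, 0.995, 0.001]
wrist_force: [0.7, -0.2, 8.2]
width: 0.135
```

Emit:
arm_command:
  deltas:
    - [[0, 0, 0, 0, 0], [0, 0, 0, 0, 0], [0, 0, 0, -0.01, 0], [0, 0, 0, -0.04, 0], [0, 0, 0, -0.05, 0], [0, 0, 0, -0.03, 0], [0, 0, 0, 0, 0], [0, 0, 0, 0, 0]]

```text
t: 17.05
tcp_pos: [412.2, 275.9, 135.2]
eef_rot: [0.001, -0.097, 0.995, -0.0]
wrist_force: [-0.7, -0.5, -0.4]
width: 0.134
```

```bash
python3 - <<'E'
from h import *
s,im=look("w12",(0,s0:=robot.sense()["tcp_pos"][2]+9),amin=500)
C=cam("wrist",s);b=max(blobs(im,"yellow"),key=lambda b:b[1]*(abs(b[2][0]-257)<20))
r=b[0][:,1].min();P=ray(C,(257.3,r),s["tcp_pos"][2]+9)[0]-s["tcp_pos"][:2]
print("rear row",r,"rear dist",P@[np.cos(yaw(s)),np.sin(yaw(s))],"handle axis cols top/bottom",[b[0][abs(b[0][:,1]-k)<3,0].mean().round(1) for k in (r+10,r+60)])
u=np.array([np.cos(.315),np.sin(.315)]);v=np.array([-u[1],u[0]]);M=np.array([504.9,-47.6])+88*u
go(s,(420,90),140,yaw(s));go(s,M-52*v-34*u,130,.315+np.pi)
E
```

```text
tcp [412.2 275.9 135.2] yaw -2.948 w 0.134 t 17.05 F [-0.7 -0.5 -0.4] j [ 0.29  0.66 -1.22  2.    0.74  1.02  0.48]
yellow 786 [302.9 130. ] z 144.233645763535 rect [339.1 282.6] mean [338.8 282.7] yaw 0.974 size [14. 14.]
yellow 4037 [257.3 223.6] z 144.233645763535 rect [395.5 272.7] mean [390.5 271.6] yaw 0.195 size [13. 93.]
yellow 626 [382.4 241.5] z 144.233645763535 rect [387.1 337.8] mean [386.6 337.6] yaw 0.324 size [ 6. 34.]
rear row 146 rear dist 63.425994736397755 handle axis cols top/bottom [np.float64(257.5), np.float64(257.5)]
dx,dy,dz mm [  28.1 -184.    -4.8] turn -0.0
dx,dy,dz mm [ -88.7 -380.4    5.2] turn -0.121
```

The cylinder is 158 mm high, so I'll lift another 70 mm before crossing.

Emit:
arm_command:
  deltas:
    - [[0, 0, 0, -0.035, 0], [0, 0, 0, -0.035, 0], [0, 0, 0, 0, 0]]

```text
t: 17.4
tcp_pos: [412.5, 277.9, 206.7]
eef_rot: [0.002, -0.097, 0.995, 0.001]
wrist_force: [0.1, 0.8, -0.0]
width: 0.135
```

Emit:
arm_command:
  deltas:
    - [[0, -0.0111, -0.0475, 0, 0], [0, -0.0111, -0.0475, 0, 0], [0, -0.0111, -0.0475, 0, 0], [0, -0.0111, -0.0475, 0, 0], [0, -0.0111, -0.0475, 0, 0], [0, -0.0111, -0.0475, 0, 0], [0, -0.0111, -0.0475, 0, 0], [0, -0.0111, -0.0475, 0, 0]]

```text
t: 18.2
tcp_pos: [571.3, -81.8, 201.9]
eef_rot: [-0.002, -0.097, 0.995, 0.0]
wrist_force: [0.6, 0.8, -0.8]
width: 0.136
```

Emit:
arm_command:
  deltas:
    - [[0, 0, 0, 0.03, -0.121], [0, 0, 0, 0.04, 0], [0, 0, 0, 0, 0], [0, 0, 0, 0, 0]]

```text
t: 18.6
tcp_pos: [570.7, -78.7, 133.1]
eef_rot: [-0.002, -0.158, 0.988, 0.001]
wrist_force: [0.5, 0.8, -0.3]
width: 0.139
```

```bash
python3 - <<'E'
from h import *
s,im=look("w13",(0,9,35),amin=500)
u=np.array([np.cos(.315),np.sin(.315)]);v=np.array([-u[1],u[0]]);M=np.array([504.9,-47.6])+88*u
go(s,M-52*v-32.5*u,50,.315+np.pi)
E
```

```text
tcp [570.7 -78.7 133.1] yaw -2.8252 w 0.139 t 18.6 F [ 0.5  0.8 -0.3] j [ 0.94  0.84 -1.24  1.81  0.87  1.17  1.3 ]
red 2806 [368.1 162.2] z 9 rect [527.1  14. ] mean [514.8  14.4] yaw 0.42 size [ 35. 110.]
red 2806 [368.1 162.2] z 35 rect [523.4   2.3] mean [512.3   2.7] yaw 0.42 size [ 32. 100.]
blue 2583 [311.4 161.5] z 9 rect [544.2 -34.6] mean [531.1 -37.2] yaw 0.358 size [ 34. 113.]
blue 2583 [311.4 161.5] z 35 rect [538.8 -41.5] mean [527.  -43.9] yaw 0.358 size [ 31. 102.]
yellow 5275 [256.9 202.9] z 9 rect [608.  -68.9] mean [590.  -72.3] yaw 0.327 size [ 34. 213.]
yellow 5275 [256.9 202.9] z 35 rect [596.4 -72.5] mean [580.2 -75.5] yaw 0.327 size [ 31. 192.]
dx,dy,dz mm [-2.5 -2.1 83.1] turn 0.001
```

Emit:
arm_command:
  deltas:
    - [[0, -0.0025, -0.002, 0.025, 0], [0, 0, 0, 0.03, 0], [0, 0, 0, 0.02, 0], [0, 0, 0, 0.007, 0], [0, 0, 0, 0, 0], [0, 0, 0, 0, 0]]

```text
t: 19.25
tcp_pos: [575.9, -80.2, 53.7]
eef_rot: [0.001, -0.157, 0.988, -0.0]
wrist_force: [0.7, 0.6, 0.3]
width: 0.137
```

```bash
python3 - <<'E'
from h import *
s,im=look("w14",(0,9),amin=500)
u=np.array([np.cos(.315),np.sin(.315)]);v=np.array([-u[1],u[0]]);M=np.array([504.9,-47.6])+88*u
go(s,M-52*v-32.5*u,27,.315+np.pi)
# visual: plaque columns vs handle columns, along rows
h=cv2.cvtColor(im,cv2.COLOR_RGB2HSV);m=cv2.inRange(h,(19,130,50),(32,255,255))
C=cam("wrist",s)
for r in range(100,260,8):
    c=np.where(m[r,150:360])[0]+150
    if len(c):print(r,c.min(),c.max(),end="; ")
# dark rib tooth edges near rib row
rr=int(proj(C,[*(M-52*v-65*u),34])[1]);print("\nexpected notch edges px",[proj(C,[*(M+(-52+k)*v-60*u),36]).round(1) for k in(-12,12)])
r0=int(proj(C,[*(M-52*v-60*u),36])[1])
for r in(r0-2,r0,r0+2,r0+5):print(r,im[r,220:300].sum(1).tolist())
E
```

```text
tcp [575.9 -80.2  53.7] yaw -2.8261 w 0.137 t 19.25 F [0.7 0.6 0.3] j [ 0.88  0.93 -1.13  1.83  0.98  1.06  1.23]
red 6212 [421.2 181.7] z 9 rect [528.7  17.5] mean [514.6  17.6] yaw 0.455 size [ 41. 116.]
blue 5338 [339.  181.9] z 9 rect [547.  -34.1] mean [532.3 -35.6] yaw 0.388 size [ 34. 119.]
yellow 6089 [258.1 195.1] z 9 rect [577.2 -78.4] mean [559.7 -84.8] yaw 0.305 size [ 34. 150.]
dx,dy,dz mm [ 2.   1.  26.7] turn 0.001
116 233 233; 124 233 286; 132 233 285; 140 233 285; 148 234 285; 156 234 285; 164 244 271; 172 244 271; 180 244 271; 188 244 271; 196 244 271; 204 244 271; 212 245 270; 220 245 270; 228 245 270; 236 245 270; 244 246 268; 252 247 268; 
expected notch edges px [array([238.6, 195.3]), array([279. , 195.4])]
193 [122, 115, 114, 120, 111, 103, 108, 108, 101, 106, 106, 111, 108, 105, 110, 107, 100, 104, 97, 82, 72, 136, 145, 139, 219, 340, 351, 369, 422, 416, 420, 406, 370, 371, 371, 403, 510, 505, 499, 494, 495, 500, 497, 496, 501, 494, 496, 497, 492, 490, 478, 283, 126, 135, 139, 138, 141, 134, 90, 65, 125, 133, 134, 149, 149, 150, 151, 150, 146, 151, 146, 151, 
[... 548 characters left out ...]
6, 343, 324, 318, 270, 337, 355, 372, 370, 371, 381, 373, 372, 372, 376, 380, 376, 370, 371, 397, 506, 500, 495, 496, 495, 496, 497, 502, 494, 488, 476, 331, 316, 319, 327, 327, 329, 323, 224, 54, 134, 131, 151, 148, 151, 146, 147, 145, 146, 148, 150, 154, 149, 147, 147, 145, 146, 152, 146, 148]
200 [122, 118, 106, 106, 105, 110, 110, 107, 102, 105, 104, 102, 108, 110, 101, 108, 106, 101, 99, 133, 274, 330, 325, 311, 277, 326, 349, 370, 373, 373, 377, 372, 373, 370, 372, 376, 370, 369, 399, 507, 501, 499, 496, 495, 496, 498, 496, 502, 491, 488, 469, 327, 319, 315, 329, 329, 327, 327, 306, 163, 144, 151, 148, 150, 150, 154, 149, 152, 151, 148, 149, 144, 153, 152, 145, 145, 141, 145, 146, 145]
```

The fork is about 1 mm left of the notch centre (257.5 px against 259.5 px), which agrees with the computed dy of +1.0 mm. I'll correct and lower it.

Emit:
arm_command:
  deltas:
    - [[0, 0.002, 0.001, 0.012, 0], [0, 0, 0, 0.008, 0], [0, 0, 0, 0.003, 0], [0, 0, 0, 0.002, 0], [0, 0, 0, 0.001, 0], [0, 0, 0, 0, 0]]

```text
t: 19.9
tcp_pos: [571.9, -80.6, 28.2]
eef_rot: [-0.001, -0.157, 0.988, -0.001]
wrist_force: [-9.9, -1.5, 19.9]
width: 0.139
```

Emit:
arm_command:
  deltas:
    - [[0, 0, 0, -0.0005, 0], [0.4, 0, 0, 0, 0], [0.4, 0, 0, 0, 0], [0.4, 0, 0, 0, 0], [0.4, 0, 0, -0.03, 0], [0.4, 0, 0, -0.05, 0], [0.4, 0, 0, -0.05, 0], [0.4, 0, 0, 0, 0]]

```text
t: 20.7
tcp_pos: [576.9, -78.9, 163.4]
eef_rot: [0.005, -0.157, 0.988, -0.001]
wrist_force: [1.1, 0.0, -0.7]
width: 0.397
```

Emit:
arm_command:
  deltas:
    - [[0.4, 0.03, 0, -0.02, 0], [0.4, 0.03, 0, -0.02, 0], [0.4, 0.03, 0, 0, 0], [0.4, 0, 0, 0, 0], [0.4, 0, 0, 0, 0]]

```text
t: 21.2
tcp_pos: [487.0, -109.0, 196.5]
eef_rot: [-0.0, -0.156, 0.988, -0.0]
wrist_force: [0.7, 0.1, 0.4]
width: 0.402
```

```bash
python3 - <<'E'
from h import *
s=robot.sense();im=imaging.grab_frame("wrist");C=cam("wrist",s);print(s["tcp_pos"],yaw(s),s["wrist_force"])
u=np.array([np.cos(.315),np.sin(.315)]);v=np.array([-u[1],u[0]]);M=np.array([504.9,-47.6])+88*u
h=cv2.cvtColor(im,cv2.COLOR_RGB2HSV)
for col,d in(("red",52),("blue",0),("yellow",-52)):
    m=0
    for a,b in HUE[col]: m=m|cv2.inRange(h,(a,130,50),(b,255,255))
    q=np.argwhere(m)[:,::-1];P=ray(C,q,35)-(M+d*v);L=np.c_[P@u,P@v]
    k=(abs(L[:,1])<22)&(L[:,0]>-110)&(L[:,0]<20);L=L[k]
    f=L[(L[:,0]>-55)];print(col,"front(0)",L[:,0].max().round(1),"lateral near -10/-30/-50",[np.round([f[abs(f[:,0]-x)<6,1].min(),f[abs(f[:,0]-x)<6,1].max()],1) for x in(-10,-30,-50)])
    # steel profile: bright, unsaturated
    g=(h[:,:,1]<60)&(h[:,:,2]>70)
    for x,z in((20,28),(40,28),(70,26),(85,26)):
        ys=np.arange(-20,20.1,.5);px=np.array([proj(C,[*(M+(d+y)*v+x*u),z]) for y in ys]).round().astype(int)
        ok=[(0<=p[0]<512 and 0<=p[1]<384 and g[p[1],p[0]]) for p in px]
        w=ys[np.array(ok)];print("  steel x",x,(w.min(),w.max()) if len(w) else None)
t=imaging.grab_frame("top")
np.save("pics/t.npy",t);C=cam("top")
for n,(x,y,z) in dict(stopper=(427,-205,26)).items():print(n,proj(C,(x,y,z)))
E
```

```text
[ 486.96226864 -108.95031804  196.53410207] -2.8278011025077143 [0.65272393 0.11991515 0.41599594]
red front(0) -5.4 lateral near -10/-30/-50 [array([-10.6,   5.5]), array([-11.1,   5.6]), array([-11.1,   5.5])]
  steel x 20 (np.float64(-6.0), np.float64(2.5))
  steel x 40 None
  steel x 70 None
  steel x 85 NoneTraceback (most recent call last):
  File "<stdin>", line 10, in <module>
    return umr_minimum(a, axis, None, out, keepdims, initial, where)
ValueError: zero-size array to reduction operation minimum which has no identity
```

Emit:
arm_command:
  deltas:
    - [[0.4, -0.0335, 0.0132, -0.01, 0], [0.4, -0.0335, 0.0132, -0.01, 0], [0.4, -0.0335, 0.0132, -0.01, 0], [0.4, -0.0335, 0.0132, -0.01, 0], [0.4, 0, 0, 0, 0], [0.4, 0, 0, 0, 0]]

```text
t: 21.85
tcp_pos: [599.0, -14.0, 236.5]
eef_rot: [0.0, -0.159, 0.987, 0.001]
wrist_force: [0.1, -0.3, -0.6]
width: 0.4
```

```bash
cat > chk.py <<'E'
from h import *
s=robot.sense();im=imaging.grab_frame("wrist");C=cam("wrist",s);print(s["tcp_pos"],yaw(s),s["t"])
u=np.array([np.cos(.315),np.sin(.315)]);v=np.array([-u[1],u[0]]);M=np.array([504.9,-47.6])+88*u
h=cv2.cvtColor(im,cv2.COLOR_RGB2HSV)
# rectify plane z=35 into lane frame: rows x (0.5mm), cols y
def rect(z):
    X,Y=np.meshgrid(np.arange(110,-110,-.5),np.arange(80,-80,-.5),indexing="ij")
    W=np.c_[(M+X.reshape(-1,1)*u+Y.reshape(-1,1)*v),np.full(X.size,z)]
    K,R,t=C;p=(K@(R@W.T+t[:,None]));p=(p[:2]/p[2]).astype(np.float32)
    return cv2.remap(im,p[0].reshape(X.shape),p[1].reshape(X.shape),cv2.INTER_LINEAR)
top=cv2.cvtColor(rect(35),cv2.COLOR_RGB2HSV);low=cv2.cvtColor(rect(28),cv2.COLOR_RGB2HSV);t25=cv2.cvtColor(rect(25),cv2.COLOR_RGB2HSV)
col=lambda y:int((80-y)*2);row=lambda x:int((110-x)*2)
runs=lambda a:(np.where(a)[0][[0,-1]] if a.any() else None)
for c,d in(("red",52),("blue",0),("yellow",-52)):
    m=0
    for a,b in HUE[c]: m=m|cv2.inRange(top,(a,130,50),(b,255,255))
    strip=m[:,col(d+2):col(d-2)]>0;e=runs(strip.mean(1)>.5)
    print(c,"along",[110-i*.5 for i in e] if e is not None else None)
    for x in(-80,-40,-10):
        e=runs(m[row(x),col(d+18):col(d-18)]>0);print("   x",x,[18-i*.5 for i in e] if e is not None else None,end="")
    for x,H in((20,low),(45,low),(75,t25),(90,t25)):
        g=(H[row(x),:,1]<70)&(H[row(x),:,2]>70);e=runs(g[col(d+18):col(d-18)]);print("   steel",x,[18-i*.5 for i in e] if e is not None else None,end="")
    g=(t25[:,col(d+6):col(d-6),1]<70).mean(1)>.4;e=runs(g[row(104):row(60)]);print("   tip",[104-i*.5 for i in e] if e is not None else None)
E
python3 chk.py
```

```text
[598.96098954 -14.01183877 236.53357063] -2.8230427534222438 21.85
red along [np.float64(-4.5), np.float64(-101.0)]
   x -80 [np.float64(12.5), np.float64(-17.5)]   x -40 [np.float64(6.0), np.float64(-9.0)]   x -10 [np.float64(6.0), np.float64(-9.0)]   steel 20 [np.float64(3.0), np.float64(-5.5)]   steel 45 [np.float64(3.0), np.float64(-5.5)]   steel 75 [np.float64(7.0), np.float64(-9.5)]   steel 90 [np.float64(7.0), np.float64(-9.5)]   tip [np.float64(104.0), np.float64(60.5)]
blue along [np.float64(-1.5), np.float64(-100.5)]
   x -80 [np.float64(16.0), np.float64(-15.0)]   x -40 [np.float64(6.0), np.float64(-7.0)]   x -10 [np.float64(5.5), np.float64(-7.0)]   steel 20 [np.float64(3.5), np.float64(-4.5)]   steel 45 [np.float64(3.5), np.float64(-5.0)]   steel 75 [np.float64(9.0), np.float64(-10.5)]   steel 90 [np.float64(9.0), np.float64(-10.5)]   tip [np.float64(104.0), np.float64(60.5)]
yellow along [np.float64(-1.5), np.float64(-101.0)]
   x -80 [np.float64(18.0), np.float64(-11.5)]   x -40 [np.float64(8.5), np.float64(-6.5)]   x -10 [np.float64(8.5), np.float64(-6.5)]   steel 20 [np.float64(4.5), np.float64(-4.0)]   steel 45 [np.float64(5.0), np.float64(-4.0)]   steel 75 [np.float64(10.0), np.float64(-10.0)]   steel 90 [np.float64(9.5), np.float64(-9.5)]   tip [np.float64(104.0), np.float64(60.5)]
```

```bash
cat >> chk.py <<'E'
print("plaques")
h9=cv2.cvtColor(rect(9),cv2.COLOR_RGB2HSV)
for c,d in(("red",52),("blue",0),("yellow",-52)):
    m=0
    for a,b in HUE[c]: m=m|cv2.inRange(h9,(a,130,50),(b,255,255))
    for o in(14,-14):
        e=runs(m[:,col(d+o)]>0);print(c,o,[110-i*.5 for i in e] if e is not None else None)
    e=runs(m[row(-100),col(d+24):col(d-24)]>0);print("   y at -100",[24-i*.5 for i in e] if e is not None else None)
# rear ends: gradient along handle centre line at z=35 (value jump)
r35=rect(35)
for c,d in(("red",52),("blue",0),("yellow",-52)):
    print(c,[(x,int(r35[row(x),col(d-1)].astype(int).sum())) for x in np.arange(-108,-90,1.5)])
E
python3 chk.py | sed -n '/plaques/,$p'
```

```text
plaques
red 14 [np.float64(-57.0), np.float64(-103.0)]
red -14 [np.float64(-73.0), np.float64(-103.0)]
   y at -100 [np.float64(17.5), np.float64(-17.0)]
blue 14 [np.float64(-73.5), np.float64(-102.5)]
blue -14 [np.float64(-73.5), np.float64(-102.5)]
   y at -100 [np.float64(17.0), np.float64(-16.0)]
yellow 14 [np.float64(-73.0), np.float64(-103.0)]
yellow -14 [np.float64(-73.0), np.float64(-103.0)]
   y at -100 [np.float64(17.5), np.float64(-16.5)]
red [(np.float64(-108.0), 567), (np.float64(-106.5), 502), (np.float64(-105.0), 418), (np.float64(-103.5), 401), (np.float64(-102.0), 243), (np.float64(-100.5), 215), (np.float64(-99.0), 225), (np.float64(-97.5), 179), (np.float64(-96.0), 222), (np.float64(-94.5), 229), (np.float64(-93.0), 223), (np.float64(-91.5), 240)]
blue [(np.float64(-108.0), 558), (np.float64(-106.5), 506), (np.float64(-105.0), 436), (np.float64(-103.5), 428), (np.float64(-102.0), 203), (np.float64(-100.5), 275), (np.float64(-99.0), 258), (np.float64(-97.5), 246), (np.float64(-96.0), 229), (np.float64(-94.5), 232), (np.float64(-93.0), 271), (np.float64(-91.5), 268)]
yellow [(np.float64(-108.0), 574), (np.float64(-106.5), 541), (np.float64(-105.0), 414), (np.float64(-103.5), 397), (np.float64(-102.0), 202), (np.float64(-100.5), 454), (np.float64(-99.0), 355), (np.float64(-97.5), 356), (np.float64(-96.0), 446), (np.float64(-94.5), 341), (np.float64(-93.0), 425), (np.float64(-91.5), 433)]
```

The plaque edges land exactly where they should (-73 and -103), so the frame is sound. The scoop and fork are within 1.5 mm of centre, but the spatula is about 4 mm towards its plaque. There is plenty of time, so I'll nudge it.

```bash
python3 - <<'E'
from h import *
s=robot.sense()
u=np.array([np.cos(.315),np.sin(.315)]);v=np.array([-u[1],u[0]]);M=np.array([504.9,-47.6])+88*u
go(s,M+50.8*v-29*u,23,.315+np.pi)
E
```

```text
dx,dy,dz mm [ 39.   50.1 212.9] turn 0.0
```

Emit:
arm_command:
  deltas:
    - [[0.4, 0.0195, 0.025, 0.04, 0], [0.4, 0.0195, 0.025, 0.04, 0], [0.4, 0, 0, 0.04, 0], [0.4, 0, 0, 0.02, 0], [0.4, 0, 0, 0, 0], [0.4, 0, 0, 0, 0]]

```text
t: 22.55
tcp_pos: [547.7, 17.8, 99.2]
eef_rot: [0.0, -0.156, 0.988, 0.0]
wrist_force: [-0.4, 0.6, -0.8]
width: 0.4
```

```bash
python3 - <<'E'
from h import *
s=robot.sense();print(s["tcp_pos"])
u=np.array([np.cos(.315),np.sin(.315)]);v=np.array([-u[1],u[0]]);M=np.array([504.9,-47.6])+88*u
go(s,M+50.8*v-29*u,23,.315+np.pi)
im=imaging.grab_frame("wrist")
b=max(blobs(im,"red"),key=lambda b:b[1]);print([(k,b[0][b[0][:,1]==k,0][[0,-1]]) for k in(180,200,220)])
E
```

```text
[547.74196915  17.80131244  99.23925713]
dx,dy,dz mm [ 2.   1.9 76.2] turn -0.002
[(180, array([251, 269])), (200, array([252, 269])), (220, array([252, 268]))]
```

Emit:
arm_command:
  deltas:
    - [[0.4, 0.002, 0.002, 0.035, 0], [0.4, 0, 0, 0.03, 0], [0.4, 0, 0, 0.011, 0], [0.4, 0, 0, 0, 0], [0, 0, 0, 0, 0], [0, 0, 0, 0, 0], [0, 0, 0, 0, 0], [0, 0, 0, 0, 0]]

```text
t: 23.4
tcp_pos: [545.8, 20.0, 24.5]
eef_rot: [0.002, -0.157, 0.988, -0.0]
wrist_force: [-1.6, -0.3, 7.1]
width: 0.143
```

Emit:
arm_command:
  deltas:
    - [[0, 0, 0, 0, 0], [0, 0, 0, -0.004, 0], [0, -0.004, 0, 0, 0], [0, 0, 0, 0, 0], [0, 0, 0, 0.002, 0], [0, 0, 0, 0.001, 0], [0, 0, 0, 0.001, 0], [0, 0, 0, 0, 0]]

```text
t: 24.2
tcp_pos: [548.3, 20.9, 24.4]
eef_rot: [0.0, -0.157, 0.988, -0.001]
wrist_force: [-5.8, -3.8, 20.1]
width: 0.142
```

Seated again at the same height. I'll release, go back to the viewing spot and re-check.

Emit:
arm_command:
  deltas:
    - [[0.4, 0, 0, 0, 0], [0.4, 0, 0, 0, 0], [0.4, 0, 0, 0, 0], [0.4, 0, 0, -0.04, 0], [0.4, 0, 0, -0.05, 0], [0.4, 0, 0, -0.04, 0], [0.4, -0.02, -0.025, -0.04, 0], [0.4, -0.02, -0.025, -0.04, 0]]

```text
t: 25.0
tcp_pos: [600.2, -13.6, 232.1]
eef_rot: [-0.0, -0.158, 0.987, -0.0]
wrist_force: [1.5, 0.5, -0.5]
width: 0.397
```

Emit:
arm_command:
  deltas:
    - [[0.4, 0, 0, 0, 0], [0.4, 0, 0, 0, 0], [0.4, 0, 0, 0, 0]]

```text
t: 25.3
tcp_pos: [598.8, -13.0, 229.0]
eef_rot: [-0.001, -0.158, 0.988, 0.0]
wrist_force: [0.2, -0.9, -0.3]
width: 0.404
```

```bash
python3 chk.py | sed '/plaques/,$d'; python3 - <<'E'
from h import *
im=imaging.grab_frame("scene");C=cam("scene")
# glassware etc unmoved: compare the scene view against the first picture
o=cv2.resize(cv2.imread("pics/scene0.png")[:,:,::-1],(512,384),interpolation=cv2.INTER_AREA)
d=cv2.absdiff(cv2.GaussianBlur(im,(5,5),0),cv2.GaussianBlur(o,(5,5),0)).max(2)
for n,(x,y,z) in dict(beaker=(503,-356,35),stopper=(427,-205,13),cylinder=(520,243,60),weight=(352,306,20)).items():
    p=proj(C,(x,y,z)).round().astype(int);print(n,p,"max/mean diff",d[p[1]-12:p[1]+12,p[0]-12:p[0]+12].max(),d[p[1]-12:p[1]+12,p[0]-12:p[0]+12].mean().round(1))
for n,p in dict(dish=(191,247),bottle=(237,263)).items():print(n,d[p[1]-12:p[1]+12,p[0]-12:p[0]+12].max(),d[p[1]-12:p[1]+12,p[0]-12:p[0]+12].mean().round(1))
E
```

```text
[598.84291477 -13.04296864 229.03142219] -2.8251773757529746 25.3
red along [np.float64(-1.5), np.float64(-101.0)]
   x -80 [np.float64(12.5), np.float64(-17.5)]   x -40 [np.float64(6.5), np.float64(-8.5)]   x -10 [np.float64(6.5), np.float64(-8.5)]   steel 20 [np.float64(3.5), np.float64(-5.0)]   steel 45 [np.float64(4.0), np.float64(-5.0)]   steel 75 [np.float64(7.5), np.float64(-9.0)]   steel 90 [np.float64(8.0), np.float64(-9.0)]   tip [np.float64(104.0), np.float64(60.5)]
blue along [np.float64(-2.0), np.float64(-100.5)]
   x -80 [np.float64(16.0), np.float64(-14.5)]   x -40 [np.float64(6.0), np.float64(-7.0)]   x -10 [np.float64(6.0), np.float64(-7.0)]   steel 20 [np.float64(3.0), np.float64(-4.5)]   steel 45 [np.float64(3.0), np.float64(-5.0)]   steel 75 [np.float64(9.0), np.float64(-11.0)]   steel 90 [np.float64(9.0), np.float64(-10.5)]   tip [np.float64(104.0), np.float64(60.5)]
yellow along [np.float64(-1.0), np.float64(-101.0)]
   x -80 [np.float64(18.0), np.float64(-11.5)]   x -40 [np.float64(8.5), np.float64(-6.5)]   x -10 [np.float64(8.5), np.float64(-6.5)]   steel 20 [np.float64(5.0), np.float64(-3.5)]   steel 45 [np.float64(4.5), np.float64(-4.0)]   steel 75 [np.float64(9.5), np.float64(-9.5)]   steel 90 [np.float64(9.5), np.float64(-10.0)]   tip [np.float64(104.0), np.float64(60.5)]
beaker [171 118] max/mean diff 17 6.2
stopper [228 133] max/mean diff 89 64.9
cylinder [342 239] max/mean diff 17 8.0
weight [397 214] max/mean diff 13 4.7
dish 8 6.2
bottle 6 2.9
```

All three are within 2 mm of centre and straight. The stopper patch differs across its whole area, which suggests the arm is in the way in that view, so I'll check it in the top view and then hand in.

```bash
python3 - <<'E'
from h import *
from workcell import ticket
im=imaging.grab_frame("top");o=cv2.resize(cv2.imread("pics/top0.png")[:,:,::-1],(512,384),interpolation=cv2.INTER_AREA)
f=lambda a:(lambda m:(cv2.moments(m,True)["m10"]/max(m.sum(),1),cv2.moments(m,True)["m01"]/max(m.sum(),1),m.sum()))((a[228:252,313:337].max(2)<50).astype(np.uint8))
print("stopper before/after",f(o),f(im));print(ticket.hand_in())
E
```

```text
stopper before/after (np.float64(11.86111111111111), np.float64(11.61111111111111), np.uint64(36)) (0.0, 0.0, np.uint64(0))
the job is handed in; nothing more can be done
None
```

The spatula, scoop and fork are now on the rest, in the red, blue and yellow lanes. Handles are at the plaque end, top side up, and each was set down under light contact. The job is handed in at about 25 s of the 72 s allowed.

- **Fit:** the last wrist-camera measurement put all three straight along their lanes, within about 2 mm of centre lengthwise and about 1 mm sideways. Contact heights while lowering matched the notch floors. The spatula first lay about 4 mm towards its plaque, so I re-gripped and moved it.
- **Forces:** the highest wrist reading I saw was about 26 N, when setting the scoop down.
- **Other things on the bench:** the beaker, cylinder, weight, dish and bottle look unmoved compared with the first scene picture.
- **Check that failed:** I could not confirm the stopper at the end. Its patch changed completely in the scene view, and in the top view no dark pixels were left there. I think the arm was blocking both views, but I handed in without moving it away to check. The stopper stood in its place in the picture after the scoop was lifted, and the gripper did not go near it again.
- **No picture of the final state:** the 12-picture limit was reached before the fork was picked up, so placing the fork and the final checks rest on measured numbers only.

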